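# Slide a carved tile under the sprung dust flap

### The arm

A 6-joint arm with a two-finger parallel gripper is mounted at the origin on the work surface. World frame = base frame: x ahead of the robot, y to its left, z up, the work surface at z = 0. Lengths are in mm, angles in rad, forces in N, time in s.
With the tool pointing down it reaches from about 325 to 925 mm from the base axis. Payload 3.1 kg.
Tool frame: the origin (TCP) lies midway between the tips of the shut fingers; the grasp point (between the pads) lies 19 mm behind it; z points along the fingers, y is the line along which they close (so a half turn about z gives the same grasp; the last joint's range is limited). The gripper opens to 85 mm and grips with 20 to 120 N. Pads are 22 mm wide; open, the fingers measure 114 mm over their backs; the gripper's body (76 mm by 85 mm) begins 54 mm behind the grasp point. The pads swing forward as they close: fully open they stand 13 mm farther back than shut.
Start: joints at [-1.385, 0.217, 1.613, -0, 1.311, -0.112], TCP at [183.407, -597.495, 198.6] pointing down, gripper open.
Joint ranges: [-2.75, 2.75], [-0.78, 2.1], [0.31, 2.55], [-1.13, 4.27], [0.13, 2.63], [-2.58, 2.58]. Speed limits (rad/s): [2.79, 2.79, 3.14, 3.14, 3.14, 3.14].

### API

Orientations are given as a 3x3 rotation matrix whose columns are the frame's x, y, z axes.
In Python, from workcell import arm, eyes gives the robot as it stands.
- The arm moves only by the tool step_arm, never from a script. Its arguments are lists of equal length, an entry for each row: "claw": the opening, from 0 (shut) to 1 (fully open); "slide": the shift along the tool's x, y, z in mm, a list of three; "angular": the turn, a rotation vector about the tool's x, y, z in rad, a list of three. A call has 1 to 8 rows; each row is the pose to reach, as a shift and turn from the pose commanded when the call began, along the tool's axes at that moment; what a row does not reach only later rows make up. A row lasts 1/12 s, in which the tool goes at most 41.7 mm and 7.16 degrees, less where a joint would pass 70% of its speed; a pose out of reach is approached as far as the arm can. A call with a gripper value outside its range is refused whole. The fingers move at their own pace and stop on an object; "squeeze" is the grip in N (left out, the last holds). Time passes only in rows, so rows that repeat a pose let the fingers close. It gives the time, the measured TCP pose, the force, the opening and the grip force at its end, in the units of the state.
- arm.get_state(): the state, without advancing time (a new reading comes with each control period).
- eyes.get_image(name): name is "scene" or "top" or "wrist"; returns a dict with "frame" (384x512x3 uint8, red, green, blue), "z_map" (384x512 float32, mm along the optical axis (not along the pixel's ray), 0 where there is no reading), "intrinsics" (3x3 intrinsics, pixels), "k1" (the pictures are not rectified: a ray, as slopes to the right and down, at radius r is drawn at 1 + k1 r^2 times it, then the intrinsics apply), "extrinsics" (4x4, takes a point from world to camera coordinates); the wrist camera has in their place "mount" (4x4, takes a point from camera to tool coordinates, whose origin is the TCP and whose axes are the flange's). Camera axes: x right, y down, z forward; pixel columns grow to the right and rows downward; lengths in mm; the calibration is good to about 2 mm. A picture is of the moment at which its call begins: read the wrist's pose just before it.
- arm.finish_job(): hands the job in; it is judged then, once.
The state is a dict: "t": time; "joint_pos": joint angles; "dq": joint speeds; "tau": joint torques, N m; "tool_pos": TCP position; "tool_rot": TCP orientation; "wrist_force": force on the tool from outside, world axes, zero at the start; "ft_torque": the same for the moment, N m; "finger_gap": finger opening in mm; "finger_force": force on a finger pad.
Only numpy, scipy, OpenCV 4.12 (cv2) and the standard library are available. Lean on these libraries where they do the work, as an engineer would, in place of code of your own. Each camera call takes 0.05 s, during which the arm holds its last target. There are 200 camera calls.

### The job

Send the carved wooden tile down the chute: with one fingertip press down the long thumb plate beside the channel to hold the spring-closed flap open, and meanwhile push the tile along the channel under the flap with the other fingertip until it slides down into the catch tray. Then let the flap spring shut. Do not pick up the tile, and leave the mallet, jar and wood block where they are.

Things in the scene. Friction and masses are not known exactly. Their poses are not given: they have to be found in the camera images.
- chute: Fixed plywood chute, 326 mm long. Origin: on the work surface, under the channel's middle line, in the plane of the flap's blade; x = push direction, z up (all x, y below are in this frame, heights above the work surface). Flat deck at height 75 mm from x = -152 to -22 mm between guide strips (running on to x = 60 mm; inner faces y = -24 and +24 mm, 6 mm thick, tops at height 85 mm).
- edge (a point): Middle of the deck's end (chute x = -22, y = 0 mm, height 75 mm). Here a steel slide begins, going down at 55 degrees under the flap to the catch tray. A tile whose middle is pushed well past this edge (10 mm and more) tips over it and slides down by itself, at the latest when the finger that pushes it is drawn back a little.
- tray (a point): Middle of the catch tray's felt floor (chute x = 106, y = 0 mm, height 6 mm). The open-topped tray spans x = 43 to 168 mm, y = -24 to +24 mm; its walls reach height 54 mm (85 mm before x = 60).
- hinge (a point): Point of the flap's hinge line (chute x = 0, y = -40 mm, height 101 mm). The line is parallel to x and ends in two wooden posts at x = -139 and +52 mm (8 mm long, 16 mm wide, tops at height 107 mm).
- flap (a joint): Angle (rad) of the sprung aluminium flap: 0 shut, stop at 0.8. Shut, its blade (x = 0 to 2 mm) blocks the channel 2 mm above the deck; a cover lies behind it to x = 46 mm. The tile cannot push it aside: it swings up sideways, and the tile passes from 0.55 up. A spring shuts it: 3 to 6 N on the thumb plate, kept up, hold it open. Open, it is lower than height 145 mm.
- thumb_plate (a point): Middle of the top face of the flap's thumb plate, 128 mm long (x = -132 to -4 mm), 44 mm wide. Shut, it slopes up away from the channel from y = -57, height 97 mm to y = -91, height 125 mm. Pressed level (joint 0.70): y = -48 to -92 mm, top at height 83 mm, 8 mm above the deck, so a tip on it at y = -60 to -75 and one behind the tile stand equally high. A tip can slide along it.
- tile: Loose carved wooden tile, 60 mm long (x), 40 mm wide (y), 11 mm thick, with a round relief up to 14 mm; about 30 g. Origin at the centre of its underside, x along its length. It starts flat on the deck between the guide strips, its long axis along the channel to within a few degrees, its leading end 10 to 45 mm short of the flap.
- mallet: Loose wooden carver's mallet standing on its head, 72 mm in diameter, 206 mm tall; origin at the centre of its underside. Leave alone.
- wax: Loose jar of wax with a steel lid, 60 mm in diameter, 70 mm tall; origin at the centre of its underside. Leave alone.
- block: Loose block of wood, 90 x 60 x 45 mm; origin at the centre of its underside. Leave alone.
There are look-alikes about, which are no part of the job. Of the things like the tile, leave any that is purple; of the rest the smaller one is meant.

How it is judged (in metres and radians):
On the way, in this order (a step that is already met when the one before it is completed fails the run):
1. a fingertip holds the flap open while the tile is still outside (value of joint flap above 0.5 rad and contact force between the fingers and flap above 0.3 N and x of tile in the frame of chute below -0.03 m), for 0.15 s.
2. with the flap still held open by a fingertip, the tile is pushed under it (value of joint flap above 0.5 rad and contact force between the fingers and flap above 0.3 N and contact force between the fingers and tile above 0.02 N and x of tile in the frame of chute above -0.028 m).
3. the tile is down the chute (x of tile in the frame of chute above 0 m and z of tile in the frame of chute below 0.045 m), for 0.1 s.
At the end, for the whole second after the job is handed in: The tile lies at rest at the bottom of the chute (its centre past the flap and before the tray's end wall, between the side walls, its underside centre lower than 45 mm above the work surface) and the flap is shut (under 0.06 rad) (all of step 3 and x of tile in the frame of chute below 0.168 m and y of tile in the frame of chute between -0.03 and 0.03 m and value of joint flap below 0.06 rad and linear speed of tile below 0.02 m/s); the robot touches nothing.
It fails at once if the tile is lifted off the deck (more than 20 mm) (z of tile in the frame of chute above 0.095 m).
It fails at once if the mallet, jar or block is moved more than 20 mm (distance of any of mallet, wax, block from where it was at the start of the episode above 0.02 m).
It also fails if it takes over 38 s, if anything falls off the work surface, if the arm or the gripper's body presses on something with over 40 N, if the wrist force passes 120 N, or if a joint passes its speed limit or range.

## Working session

There is one attempt and no reset: what is moved stays moved. The work goes in short steps, Python scripts to look and compute and a tool call to move; the robot and the scene stay as the last step left them, time stands still between calls to the robot, and variables do not carry over. Pictures are saved under pics/ and viewed, at most 14 in all, crops included, and the job is handed in when it is done.

Besides the shell and the picture viewer there is one more tool, called after "Emit:" as name(argument=value, ...), one argument or row to a line, values as JSON. step_arm: Moves the arm, as the interface text tells. Its arguments: {"type":"object","properties":{"claw":{"type":"array","items":{"type":"number"}},"slide":{"type":"array","items":{"type":"array","items":{"type":"number"}}},"angular":{"type":"array","items":{"type":"array","items":{"type":"number"}}},"squeeze":{"type":"number"}},"required":["claw","slide","angular"]}

```bash
mkdir -p pics; cat > h.py <<'E'
import numpy as np, cv2
from workcell import arm, eyes
def save(name, fn):
    d=eyes.get_image(name); cv2.imwrite(fn, cv2.cvtColor(d["frame"],cv2.COLOR_RGB2BGR)); np.save('/tmp/'+name+'.npy',d,allow_pickle=True); return d
def load(name): return np.load('/tmp/'+name+'.npy',allow_pickle=True).item()
def world(d,u,v,z=None,height=None):
    K=np.array(d["intrinsics"]);E=np.array(d["extrinsics"])
    p=np.array([(u-K[0,2])/K[0,0],(v-K[1,2])/K[1,1]]);q=p.copy()
    for _ in range(20): q=p/(1+d["k1"]*(q@q))
    ray=np.array([q[0],q[1],1]);R=E[:3,:3];t=E[:3,3]
    if height is None:
        z=d["z_map"][int(round(v)),int(round(u))] if z is None else z
        return R.T@(ray*z-t)
    o=-R.T@t; r=R.T@ray
    return o+r*(height-o[2])/r[2]
E
python3 - <<'E'
from h import *
a=save("scene","pics/s0.png");b=save("top","pics/t0.png")
for d in(a,b):print(d["intrinsics"],d["k1"],np.round(d["extrinsics"],3))
print(arm.get_state())
E
```

```text
[[427.48503746   0.         253.2056412 ]
 [  0.         427.48503746 188.53628123]
 [  0.           0.           1.        ]] -0.06604857071575476 [[-1.400000e-02  1.000000e+00 -9.000000e-03  2.920800e+01]
 [ 5.760000e-01  0.000000e+00 -8.180000e-01 -2.230130e+02]
 [-8.170000e-01 -1.700000e-02 -5.760000e-01  1.546107e+03]
 [ 0.000000e+00  0.000000e+00  0.000000e+00  1.000000e+00]]
[[488.68185514   0.         256.9126686 ]
 [  0.         488.68185514 186.69128459]
 [  0.           0.           1.        ]] -0.20068909412447267 [[-2.800000e-02 -1.000000e+00 -4.000000e-03  5.791000e+00]
 [-9.980000e-01  2.800000e-02 -5.500000e-02  5.231180e+02]
 [ 5.500000e-02  2.000000e-03 -9.990000e-01  1.494615e+03]
 [ 0.000000e+00  0.000000e+00  0.000000e+00  1.000000e+00]]
{'t': 0.1, 'joint_pos': array([-1.38519244e+00,  2.17687662e-01,  1.61481017e+00, -3.11933319e-05,
        1.31128422e+00, -1.12191795e-01]), 'dq': array([ 0.00193399, -0.00167383, -0.00585318,  0.00119814, -0.00136131,
       -0.00247481]), 'tau': array([-4.81196766e-04, -3.98077226e+01, -3.04969490e+01, -1.63830819e-04,
        4.24421552e-03,  2.65806517e-05]), 'tool_pos': array([ 183.24809637, -596.67781255,  197.3743103 ]), 'tool_rot': array([[ 9.55983276e-01,  2.93420839e-01, -4.33662424e-04],
       [ 2.93421081e-01, -9.55980891e-01,  2.14622982e-03],
       [ 2.15175566e-04, -2.17900551e-03, -9.99997603e-01]]), 'wrist_force': array([-0.65084034,  0.52327517,  0.17154476]), 'ft_torque': array([-0.00155002,  0.02225188,  0.03774927]), 'finger_force': 0.0, 'finger_gap': 85.40109741162206}
```

View pics/s0.png

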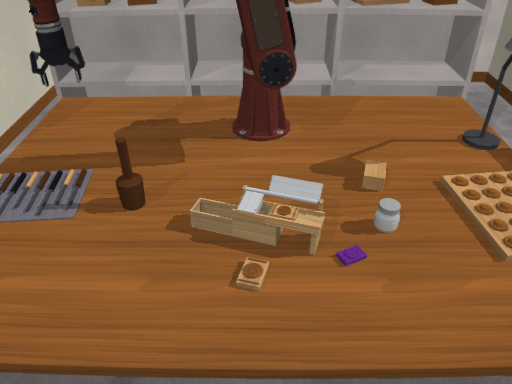

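View pics/t0.png

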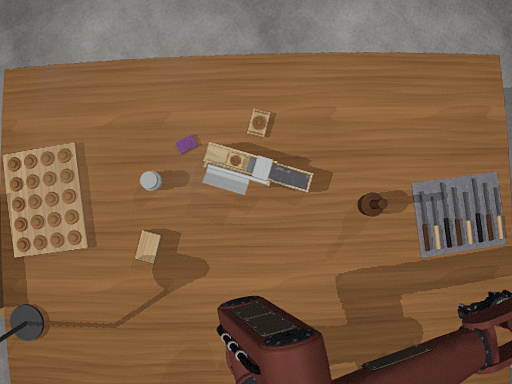

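Tile candidates in the top picture: in the channel (236,160), purple on the table (186,144), and a bigger one on the table (259,122). By the description I choose the one in the channel. The jar is at (150,180), the block at (148,246) and the mallet at (372,204). I'll check the choice in a close crop.

```bash
python3 - <<'E'
from h import *
d=load("top");f=cv2.cvtColor(d["frame"],cv2.COLOR_RGB2BGR)[100:220,180:330]
cv2.imwrite("pics/c0.png",cv2.resize(f,None,fx=5,fy=5,interpolation=cv2.INTER_CUBIC))
E
```

```text
(no output)
```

View pics/c0.png

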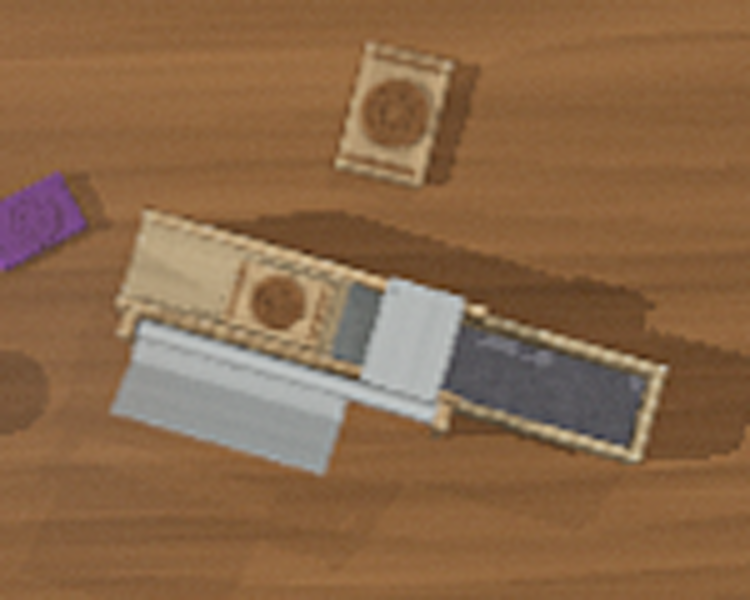

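The crop confirms it: the tile in the channel is at crop (278,300), the thumb plate at (230,395), the flap cover at (412,340) and the tray at (550,385). The tile outside is larger, and the other one is purple.

```bash
cat >> h.py <<'E'
def px(cx,cy): return 180+(cx+.5)/5-.5,100+(cy+.5)/5-.5
E
python3 - <<'E'
from h import *
from scipy.optimize import least_squares
d=load("top")
P=[((148,210),(-152,30,85)),((117,303),(-152,-30,85)),((665,365),(174,30,54)),((638,462),(174,-30,54)),((440,428),(56,-48,107)),((122,335),(-143,-48,107)),((327,474),(-4,-91,125)),((110,411),(-132,-91,125))]
W=np.array([world(d,*px(*a),height=c[2])[:2] for a,c in P]);C=np.array([c[:2] for a,c in P],float)
def T(p,c): 
    s,k=np.sin(p[2]),np.cos(p[2]); return c@np.array([[k,-s],[s,k]]).T+p[:2]
r=least_squares(lambda p:(T(p,C)-W).ravel(),[600,0,-1.8],loss='soft_l1',f_scale=3)
print(r.x,np.round(T(r.x,C)-W,1).tolist())
np.save('/tmp/chute.npy',r.x)
p=r.x;s,k=np.sin(p[2]),np.cos(p[2]);R=np.array([[k,-s],[s,k]])
for c in [(248,262),(232,315),(337,290),(322,345),(278,300)]:
    w=world(d,*px(*c),height=87)[:2];print(c,np.round(w),np.round(R.T@(w-p[:2]),1), 'depth',world(d,*px(*c)).round())
for n,u,v,h in [("jar",150,180,70),("block",148,246,45),("mallet",374,204,206)]: print(n,world(d,u,v,height=h).round())
for c in [(150,260),(200,380),(300,420),(412,340)]: 
    w=world(d,*px(*c));print(c,w.round(),np.round(R.T@(w[:2]-p[:2]),1))
E
```

```text
[582.78458043  -4.72189234  -1.88275566] [[0.8, 1.7], [-1.3, 0.6], [-0.9, -1.5], [0.1, -1.4], [-1.6, -3.2], [0.1, 2.6], [1.5, 1.4], [1.2, -0.5]]
(248, 262) [624.  70.] [-83.9  16.3] depth [624.  70.  91.]
(232, 315) [593.  80.] [-84.  -16.5] depth [592.  80.  93.]
(337, 290) [606.  18.] [-28.6  15. ] depth [607.  18.  76.]
(322, 345) [574.  28.] [-27.9 -18.7] depth [574.  28.  78.]
(278, 300) [601.  53.] [-60.4  -0.4] depth [601.  53.  89.]
jar [549. 312.  70.]
block [350. 328.  45.]
mallet [ 457. -326.  206.]
(150, 260) [628. 129.  75.] [-141.6    2.4]
(200, 380) [554.  99.  95.] [-90.4 -59.2]
(300, 420) [529.  41.  99.] [-27.2 -65.4]
(412, 340) [575. -25.  89.] [22.2 -1.2]
```

```bash
cat >> h.py <<'E'
from scipy.spatial.transform import Rotation as Ro
def chR():
    p=np.load('/tmp/chute.npy');s,k=np.sin(p[2]),np.cos(p[2]);return np.array([p[0],p[1],0]),np.array([[k,-s,0],[s,k,0],[0,0,1]])
def plan(x,y,z,tilt=0):
    "TCP target in chute frame; tilt>0 lowers channel finger"
    o,R=chR(); s=arm.get_state(); Rt=np.array(s["tool_rot"]); pos=np.array(s["tool_pos"])
    tgt=o+R@[x,y,z]; G=R@np.array([[0,1,0],[1,0,0],[0,0,-1.]]).T   # tool x=chute y?  fixed below
    G=R@np.column_stack([[-1,0,0],[0,1,0],[0,0,-1]])@Ro.from_rotvec([tilt,0,0]).as_matrix()
    c=R.T@(pos-o); print('t',round(s['t'],2),'chute pos',c.round(1),'tool axes in chute',(R.T@Rt).round(3).tolist(),'F',np.round(R.T@s['wrist_force'],1),'gap',round(s['finger_gap'],1),'q',np.round(s['joint_pos'],2))
    print('slide',(Rt.T@(tgt-pos)).round(1),'turn',Ro.from_matrix(Rt.T@G).as_rotvec().round(3))
E
python3 - <<'E'
from h import *
plan(-106,-33,300,0); plan(-106,-33,160,0.07)
E
```

```text
t 0.1 chute pos [ 686.  -198.6  197.4] tool axes in chute [[-0.573, 0.82, -0.002], [0.82, 0.573, -0.001], [0.0, -0.002, -1.0]] F [-0.3 -0.8  0.2] gap 85.4 q [-1.39  0.22  1.61 -0.    1.31 -0.11]
slide [ 589.3 -554.7 -101.3] turn [-0.002 -0.001 -0.961]
t 0.1 chute pos [ 686.  -198.6  197.4] tool axes in chute [[-0.573, 0.82, -0.002], [0.82, 0.573, -0.001], [0.0, -0.002, -1.0]] F [-0.3 -0.8  0.2] gap 85.4 q [-1.39  0.22  1.61 -0.    1.31 -0.11]
slide [ 589.3 -554.4   38.7] turn [ 0.063 -0.035 -0.961]
```

Emit:
step_arm(
  claw=[0.61,0.61,0.61,0.61,0.61,0.61,0.61,0.61],
  slide=[
    [0,0,-40],
    [0,0,-80],
    [20,-20,-100],
    [589,-555,-101],
    [589,-555,-101],
    [589,-555,-101],
    [589,-555,-101],
    [589,-555,-101],
  ],
  angular=[
    [0,0,-0.1],
    [0,0,-0.2],
    [0,0,-0.3],
    [0,0,-0.4],
    [0,0,-0.5],
    [0,0,-0.6],
    [0,0,-0.7],
    [0,0,-0.8],
  ],
)

```text
t: 0.77
tool_pos: [300.2, -389.5, 298.3]
tool_rot: [[0.452, 0.892, -0.0], [0.892, -0.452, 0.001], [0.001, -0.0, -1.0]]
wrist_force: [1.4, -0.6, 0.0]
finger_gap: 52.2
finger_force: 0.0
```

```bash
python3 - <<'E'
from h import *
plan(-106,-33,300,0)
E
```

```text
t 0.77 chute pos [ 452.9 -150.8  298.3] tool axes in chute [[-0.988, 0.156, -0.001], [0.156, 0.988, -0.0], [0.001, -0.0, -1.0]] F [0.2 1.5 0. ] gap 52.2 q [-1.06 -0.14  1.8   0.    1.49 -0.59]
slide [570.5  29.1  -1.4] turn [-0.    -0.001 -0.157]
```

Emit:
step_arm(
  claw=[0.61,0.61,0.61,0.61,0.61,0.61,0.61,0.61],
  slide=[
    [570,29,0],
    [570,29,0],
    [570,29,0],
    [570,29,0],
    [570,29,0],
    [570,29,0],
    [570,29,0],
    [570,29,0],
  ],
  angular=[
    [0,0,-0.157],
    [0,0,-0.157],
    [0,0,-0.157],
    [0,0,-0.157],
    [0,0,-0.157],
    [0,0,-0.157],
    [0,0,-0.157],
    [0,0,-0.157],
  ],
)

```text
t: 1.43
tool_pos: [466.9, -100.8, 298.6]
tool_rot: [[0.311, 0.951, -0.0], [0.951, -0.311, -0.0], [-0.0, -0.0, -1.0]]
wrist_force: [1.1, -0.8, -0.8]
finger_gap: 51.8
finger_force: 0.0
```

```bash
python3 - <<'E'
from h import *
plan(-106,-33,200,0.07)
E
```

```text
t 1.43 chute pos [127.  -80.8 298.6] tool axes in chute [[-1.0, 0.004, 0.0], [0.004, 1.0, -0.0], [-0.0, -0.0, -1.0]] F [ 0.4  1.3 -0.8] gap 51.8 q [-0.36 -0.17  1.83 -0.    1.49 -0.04]
slide [233.2  46.9  98.5] turn [ 0.07  -0.    -0.004]
```

Emit:
step_arm(
  claw=[0.61,0.61,0.61,0.61,0.61,0.61,0.61,0.61],
  slide=[
    [233,47,98],
    [233,47,98],
    [233,47,98],
    [233,47,98],
    [233,47,98],
    [233,47,98],
    [233,47,98],
    [233,47,98],
  ],
  angular=[
    [0.07,0,-0.004],
    [0.07,0,-0.004],
    [0.07,0,-0.004],
    [0.07,0,-0.004],
    [0.07,0,-0.004],
    [0.07,0,-0.004],
    [0.07,0,-0.004],
    [0.07,0,-0.004],
  ],
)

```text
t: 2.1
tool_pos: [582.5, 106.1, 197.8]
tool_rot: [[0.303, 0.95, -0.072], [0.953, -0.303, 0.021], [-0.002, -0.075, -0.997]]
wrist_force: [-1.4, 0.4, 0.3]
finger_gap: 51.9
finger_force: 0.0
```

```bash
python3 - <<'E'
from h import *
plan(-106,-33,145,0.07)
w=save("wrist","pics/w0.png"); print(w["intrinsics"],w["k1"],np.round(w["mount"],3))
E
```

```text
t 2.1 chute pos [-105.3  -34.3  197.8] tool axes in chute [[-1.0, -0.004, 0.002], [-0.004, 0.997, -0.075], [-0.002, -0.075, -0.997]] F [ 0.  -1.4  0.3] gap 51.9 q [0.05 0.2  1.64 0.03 1.38 0.35]
slide [ 0.7  5.3 52.6] turn [-0.005  0.002  0.004]
[[280.06762068   0.         255.09773723]
 [  0.         280.06762068 192.21602   ]
 [  0.           0.           1.        ]] 0.021197201125723875 [[   0.      -0.947   -0.32    81.697]
 [   1.      -0.       0.      -0.649]
 [  -0.      -0.32     0.947 -174.789]
 [   0.       0.       0.       1.   ]]
```

View pics/w0.png

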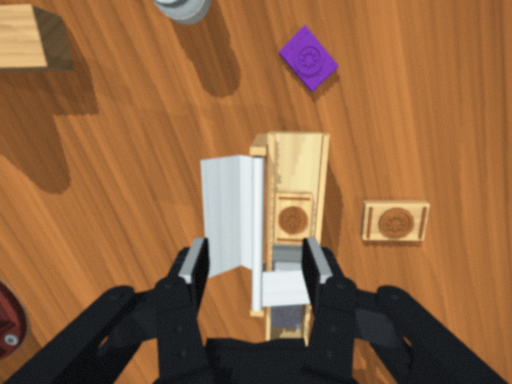

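The wrist picture shows the tile at (294,218), the channel's rear end at (300,133), the plate at (228,215), and the fingertips at (198,245) and (313,245). I'll cross-check the chute pose from here.

```bash
python3 - <<'E'
from h import *
d=load("wrist");s=arm.get_state();M=np.array(d["mount"]);K=d["intrinsics"]
Rt=np.array(s["tool_rot"]);pos=np.array(s["tool_pos"]);o,R=chR()
def ray(u,v):
    p=np.array([(u-K[0,2])/K[0,0],(v-K[1,2])/K[1,1]]);q=p.copy()
    for _ in range(20):q=p/(1+d["k1"]*(q@q))
    return np.array([*q,1])
def ch(u,v,h):
    a=R.T@(Rt@M[:3,3]+pos-o);b=R.T@Rt@M[:3,:3]@ray(u,v);return (a+b*(h-a[2])/b[2]).round(1)
for n,u,v,h in [("rear+",329,133,85),("rear-",268,133,85),("tile",277,193,86),("tile",314,193,86),("tile",274,242,86),("tile",310,242,86),("relief",293,220,88),("plate",201,160,125),("plate ",211,277,125)]: print(n,ch(u,v,h))
for u,v in [(193,262),(203,240),(308,240),(318,262),(190,250),(205,250),(306,250),(321,250)]:
    print(u,v,(M[:3,:3]@(ray(u,v)*d["z_map"][v,u])+M[:3,3]).round(1))
f=cv2.cvtColor(d["frame"],cv2.COLOR_RGB2BGR)[120:300,170:350]
cv2.imwrite("pics/w0c.png",cv2.resize(f,None,fx=3.3,fy=3.3,interpolation=cv2.INTER_CUBIC))
E
```

```text
rear+ [-151.9   31.4   85. ]
rear- [-151.3  -29.4   85. ]
tile [-87.7 -18.5  86. ]
tile [-88.7  20.9  86. ]
tile [-28.1 -20.4  86. ]
tile [-29.8  20.4  86. ]
relief [-57.3  -0.1  88. ]
plate [-131.1  -89.3  125. ]
plate  [ -5.2 -86.1 125. ]
193 262 [ 10.4 -29.  -63.3]
203 240 [ 10.5 -28.1 -42.7]
308 240 [ 10.2  27.4 -42.1]
318 262 [ 10.7  28.  -63.8]
190 250 [ 10.9 -32.5 -53.7]
205 250 [  7.8 -26.2 -48.3]
306 250 [  7.3  25.6 -47.4]
321 250 [ 10.9  31.7 -53.6]
```

View pics/w0c.png

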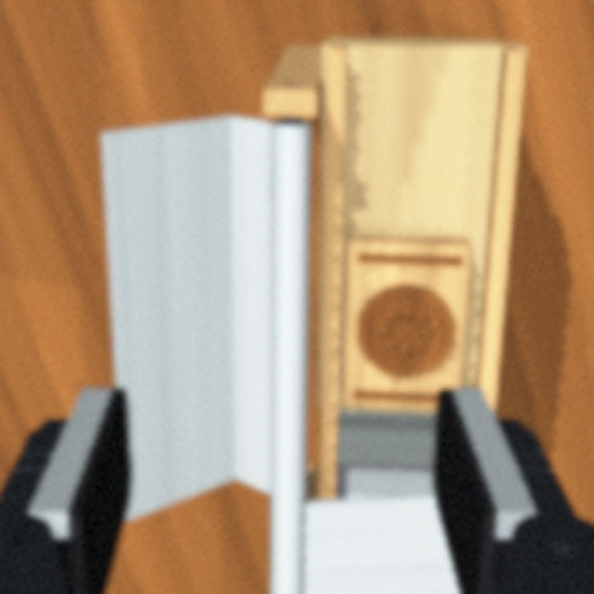

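The wrist view agrees with the top view within 2 mm: the tile's rear end is at chute x = -88. The tips are thin (about 5 mm), so I'll open to 0.73 and descend in stages, feeling for the plate.

```bash
python3 - <<'E'
from h import *
plan(-106,-34,112,0.07)
E
```

```text
t 2.15 chute pos [-103.9  -33.5  199.3] tool axes in chute [[-1.0, -0.002, 0.002], [-0.002, 0.997, -0.073], [-0.002, -0.073, -0.997]] F [ 0.2 -0.6  0.2] gap 51.9 q [0.05 0.19 1.64 0.02 1.38 0.35]
slide [ 2.3  5.9 87.1] turn [-0.003  0.002  0.002]
```

Emit:
step_arm(
  claw=[0.73,0.73,0.73,0.73,0.73],
  slide=[
    [2,6,30],
    [2,6,60],
    [2,6,87],
    [2,6,87],
    [2,6,87],
  ],
  angular=[
    [0,0,0],
    [0,0,0],
    [0,0,0],
    [0,0,0],
    [0,0,0],
  ],
)

```text
t: 2.57
tool_pos: [582.6, 104.3, 113.1]
tool_rot: [[0.309, 0.949, -0.07], [0.951, -0.308, 0.021], [-0.001, -0.073, -0.997]]
wrist_force: [0.4, 0.4, 0.9]
finger_gap: 62.1
finger_force: 0.0
```

```bash
python3 - <<'E'
from h import *
for _ in range(2): plan(-106,-34,95,0.07); eyes.get_image("wrist")
E
```

```text
t 2.57 chute pos [-103.7  -33.6  113.1] tool axes in chute [[-1.0, 0.002, 0.001], [0.002, 0.997, -0.073], [-0.001, -0.073, -0.997]] F [-0.5  0.3  0.9] gap 62.1 q [0.04 0.28 1.71 0.03 1.22 0.35]
slide [ 2.3  0.9 18. ] turn [-0.003  0.001 -0.002]
t 2.62 chute pos [-104.7  -31.8  115.1] tool axes in chute [[-1.0, 0.001, -0.0], [0.002, 0.998, -0.069], [0.0, -0.069, -0.998]] F [-0.1  1.   1.7] gap 62.4 q [0.05 0.28 1.71 0.03 1.22 0.35]
slide [ 1.3 -0.8 20.3] turn [ 0.001 -0.    -0.001]
```

Emit:
step_arm(
  claw=[0.73,0.73,0.73],
  slide=[
    [1,0,5],
    [1,-0.5,10],
    [1,-0.5,10],
  ],
  angular=[
    [0,0,0],
    [0,0,0],
    [0,0,0],
  ],
)

```text
t: 2.92
tool_pos: [583.5, 107.2, 104.1]
tool_rot: [[0.307, 0.949, -0.066], [0.952, -0.306, 0.022], [0.0, -0.069, -0.998]]
wrist_force: [0.5, 0.3, -0.0]
finger_gap: 62.2
finger_force: 0.0
```

Emit:
step_arm(
  claw=[0.73,0.73],
  slide=[
    [0,-0.3,5],
    [0,-0.3,5],
  ],
  angular=[
    [0,0,0],
    [0,0,0],
  ],
)

```text
t: 3.08
tool_pos: [582.2, 107.5, 98.1]
tool_rot: [[0.307, 0.949, -0.068], [0.952, -0.306, 0.022], [-0.0, -0.071, -0.997]]
wrist_force: [-0.2, 0.3, 0.5]
finger_gap: 62.7
finger_force: 0.0
```

Emit:
step_arm(
  claw=[0.73,0.73],
  slide=[
    [0,-0.3,5],
    [0,-0.3,5],
  ],
  angular=[
    [0,0,0],
    [0,0,0],
  ],
)

```text
t: 3.25
tool_pos: [581.3, 107.7, 92.7]
tool_rot: [[0.307, 0.949, -0.068], [0.952, -0.306, 0.022], [-0.0, -0.072, -0.997]]
wrist_force: [0.2, -0.5, -0.2]
finger_gap: 62.9
finger_force: 0.0
```

Emit:
step_arm(
  claw=[0.73,0.73,0.73],
  slide=[
    [0,-0.2,4],
    [0,-0.2,4],
    [0,-0.2,4],
  ],
  angular=[
    [0,0,0],
    [0,0,0],
    [0,0,0],
  ],
)

```text
t: 3.5
tool_pos: [581.3, 107.8, 89.4]
tool_rot: [[0.307, 0.949, -0.067], [0.952, -0.306, 0.022], [-0.0, -0.071, -0.997]]
wrist_force: [0.3, -0.1, -0.5]
finger_gap: 62.5
finger_force: 0.0
```

```bash
python3 - <<'E'
from h import *
plan(-106,-34,80,0.07); eyes.get_image("top"); plan(-106,-34,80,0.07); s=save("scene","pics/s1.png")
f=cv2.imread("pics/s1.png")[140:270,170:350]
cv2.imwrite("pics/s1c.png",cv2.resize(f,None,fx=4.4,fy=4.4,interpolation=cv2.INTER_CUBIC))
E
```

```text
t 3.5 chute pos [-106.6  -35.9   89.4] tool axes in chute [[-1.0, -0.0, 0.0], [-0.0, 0.997, -0.071], [-0.0, -0.071, -0.997]] F [-0.   0.3 -0.5] gap 62.5 q [0.05 0.3  1.73 0.03 1.18 0.35]
slide [-0.6  2.6  9.2] turn [-0.001  0.     0.   ]
t 3.55 chute pos [-106.7  -35.7   89.6] tool axes in chute [[-1.0, 0.0, -0.0], [0.0, 0.998, -0.07], [0.0, -0.07, -0.998]] F [-0.  -0.   0.7] gap 62.3 q [0.05 0.3  1.73 0.03 1.18 0.35]
slide [-0.7  2.3  9.5] turn [-0. -0. -0.]
```

View pics/s1c.png

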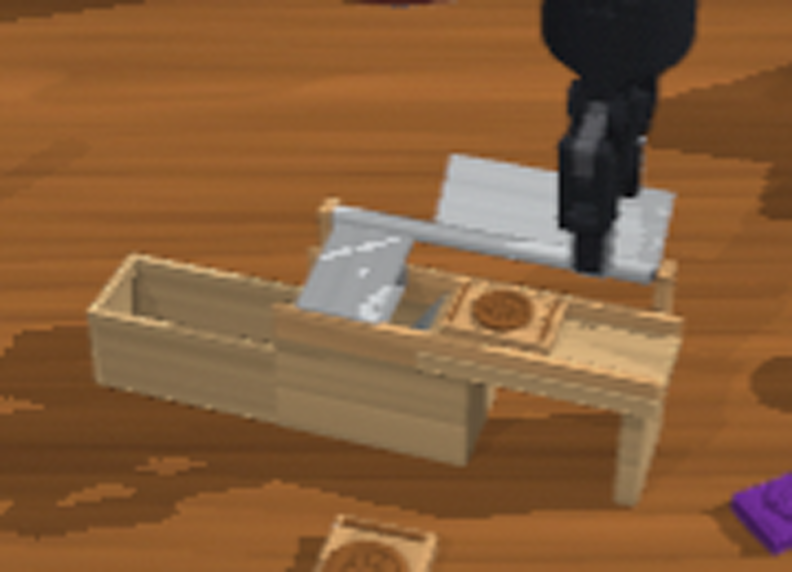

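The crop shows the channel fingertip at (590,270), behind the tile at (502,312) and still above the deck. The flap is still shut, so I'll keep going down.

Emit:
step_arm(
  claw=[0.73,0.73,0.73],
  slide=[
    [0,0.5,4],
    [0,0.5,4],
    [0,0.5,4],
  ],
  angular=[
    [0,0,0],
    [0,0,0],
    [0,0,0],
  ],
)

```text
t: 3.85
tool_pos: [581.6, 107.7, 85.4]
tool_rot: [[0.307, 0.949, -0.067], [0.952, -0.306, 0.022], [-0.0, -0.071, -0.998]]
wrist_force: [-0.2, -0.5, 0.4]
finger_gap: 62.2
finger_force: 0.0
```

Emit:
step_arm(
  claw=[0.73,0.73,0.73],
  slide=[
    [0,0,4],
    [0,0,4],
    [0,0,4],
  ],
  angular=[
    [0,0,0],
    [0,0,0],
    [0,0,0],
  ],
)

```text
t: 4.1
tool_pos: [581.3, 107.8, 81.4]
tool_rot: [[0.307, 0.949, -0.067], [0.952, -0.306, 0.022], [-0.0, -0.071, -0.998]]
wrist_force: [0.3, 0.1, 1.4]
finger_gap: 62.6
finger_force: 0.0
```

```bash
python3 - <<'E'
from h import *
for i in range(3): plan(-106,-34,80,0.07); eyes.get_image("top")
E
```

```text
t 4.1 chute pos [-106.6  -36.    81.4] tool axes in chute [[-1.0, -0.0, 0.0], [-0.0, 0.998, -0.071], [-0.0, -0.071, -0.998]] F [-0.2  0.3  1.4] gap 62.6 q [0.05 0.31 1.73 0.03 1.16 0.35]
slide [-0.6  2.1  1.3] turn [-0.001  0.     0.   ]
t 4.15 chute pos [-106.7  -35.8   81.6] tool axes in chute [[-1.0, 0.0, 0.0], [0.0, 0.998, -0.07], [-0.0, -0.07, -0.998]] F [-0.8 -0.8  0.1] gap 62.4 q [0.05 0.31 1.73 0.03 1.16 0.35]
slide [-0.7  1.9  1.5] turn [-0.  0. -0.]
t 4.2 chute pos [-106.7  -35.6   81.8] tool axes in chute [[-1.0, 0.0, -0.0], [0.0, 0.998, -0.07], [0.0, -0.07, -0.998]] F [-0.2  0.1  0.5] gap 62.7 q [0.05 0.31 1.73 0.03 1.16 0.35]
slide [-0.7  1.8  1.6] turn [-0. -0. -0.]
```

```bash
python3 - <<'E'
from h import *
d=save("scene","pics/s2.png")
f=cv2.imread("pics/s2.png")[140:270,170:350]
cv2.imwrite("pics/s2c.png",cv2.resize(f,None,fx=4.4,fy=4.4,interpolation=cv2.INTER_CUBIC))
E
```

```text
(no output)
```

View pics/s2c.png

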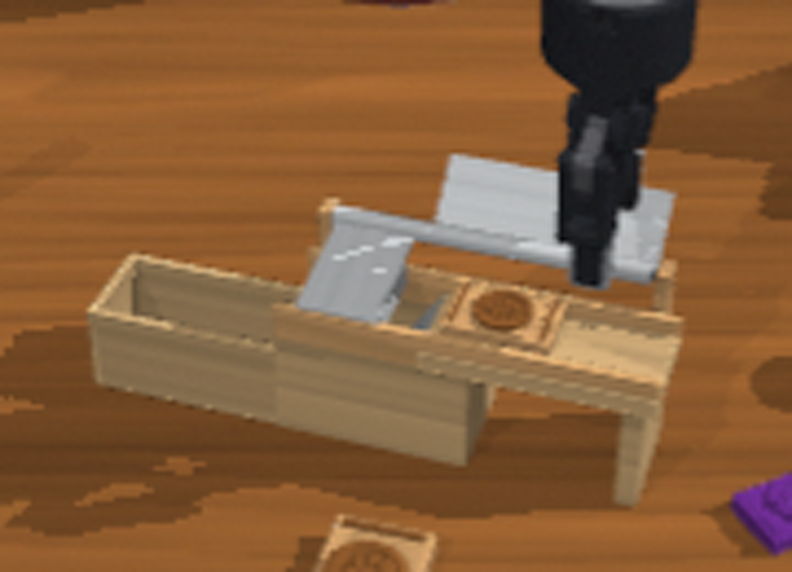

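The tip is at crop (588,287) and the flap is still shut. I'll work out the tip's height from that.

```bash
python3 - <<'E'
from h import *
d=load("scene");o,R=chR()
for u,v in [(170+590/4.4,140+285/4.4),(170+590/4.4,140+275/4.4)]:
    w=world(d,u,v);print('depth',(R.T@(w-o)).round(1))
    for h in (85,90,95,100,105,110): print(h,(R.T@(world(d,u,v,height=h)-o)).round(1))
    
E
```

```text
depth [-106.9    1.8  116.9]
85 [-99.2 -39.6  85. ]
90 [-100.4  -33.1   90. ]
95 [-101.6  -26.6   95. ]
100 [-102.8  -20.1  100. ]
105 [-104.   -13.6  105. ]
110 [-105.2   -7.1  110. ]
depth [-108.4   11.9  131. ]
85 [-97.1 -48.5  85. ]
90 [-98.3 -41.9  90. ]
95 [-99.6 -35.3  95. ]
100 [-100.8  -28.8  100. ]
105 [-102.   -22.2  105. ]
110 [-103.3  -15.6  110. ]
```

The depth reading puts the channel tip at about 114 mm, some 33 mm behind the reported TCP. So the plate at about 107 mm hasn't been reached yet. I'll keep going by feel.

Emit:
step_arm(
  claw=[0.73,0.73,0.73],
  slide=[
    [0,0,4],
    [0,0.5,4],
    [0,0.5,4],
  ],
  angular=[
    [0,0,0],
    [0,0,0],
    [0,0,0],
  ],
)

```text
t: 4.55
tool_pos: [581.5, 107.7, 77.4]
tool_rot: [[0.307, 0.949, -0.067], [0.952, -0.306, 0.022], [-0.0, -0.071, -0.998]]
wrist_force: [0.0, -0.2, 0.2]
finger_gap: 62.2
finger_force: 0.0
```

Emit:
step_arm(
  claw=[0.73,0.73,0.73],
  slide=[
    [0,0,4],
    [0,0.5,4],
    [0,0.5,4],
  ],
  angular=[
    [0,0,0],
    [0,0,0],
    [0,0,0],
  ],
)

```text
t: 4.8
tool_pos: [581.7, 107.6, 73.3]
tool_rot: [[0.307, 0.949, -0.067], [0.952, -0.306, 0.022], [-0.0, -0.071, -0.997]]
wrist_force: [-0.4, 0.0, 0.5]
finger_gap: 62.3
finger_force: 0.0
```

Emit:
step_arm(
  claw=[0.73,0.73,0.73],
  slide=[
    [0,0,4],
    [0,0,4],
    [0,0,4],
  ],
  angular=[
    [0,0,0],
    [0,0,0],
    [0,0,0],
  ],
)

```text
t: 5.05
tool_pos: [581.4, 107.7, 69.3]
tool_rot: [[0.307, 0.949, -0.067], [0.952, -0.306, 0.022], [-0.0, -0.071, -0.997]]
wrist_force: [0.4, 0.3, -0.0]
finger_gap: 62.5
finger_force: 0.0
```

```bash
cat >> h.py <<'E'
def tip():
    "lowest dark (finger) pixels in the scene view near the chute -> chute coords"
    d=save("scene","/tmp/x.png");o,R=chR();out=[]
    f=d["frame"].astype(int)
    for v in range(150,240):
        for u in range(270,345):
            if f[v,u].max()<75 and d["z_map"][v,u]>0:
                c=R.T@(world(d,u,v)-o)
                if abs(c[1])<25 and c[2]>80: out.append(c)
    out=np.array(out); print('n',len(out),'z pct',np.percentile(out[:,2],[0,1,2,5,10]).round(1)); lo=out[out[:,2]<np.percentile(out[:,2],10)]; print('x',lo[:,0].min().round(1),lo[:,0].max().round(1),'y',lo[:,1].min().round(1),lo[:,1].max().round(1))
    return d
E
python3 - <<'E'
from h import *
tip()
for i in range(2): plan(-106,-34,65,0.07); eyes.get_image("top")
E
```

```text
n 799 z pct [107.7 116.2 118.  129.8 170. ]
x -118.4 -97.9 y 1.8 24.5
t 5.1 chute pos [-106.7  -35.6   69.6] tool axes in chute [[-1.0, 0.0, -0.0], [0.0, 0.998, -0.07], [0.0, -0.07, -0.998]] F [0.  0.6 0.7] gap 62.5 q [0.05 0.33 1.74 0.03 1.14 0.35]
slide [-0.7  1.9  4.4] turn [-0. -0. -0.]
t 5.15 chute pos [-106.7  -35.5   69.7] tool axes in chute [[-1.0, 0.0, -0.0], [0.0, 0.998, -0.07], [0.0, -0.07, -0.998]] F [-0.7  0.6  0.3] gap 62.9 q [0.05 0.33 1.74 0.03 1.14 0.35]
slide [-0.7  1.8  4.6] turn [-0. -0. -0.]
```

Emit:
step_arm(
  claw=[0.73,0.73,0.73],
  slide=[
    [0,0,4],
    [0,0,4],
    [0,0,4],
  ],
  angular=[
    [0,0,0],
    [0,0,0],
    [0,0,0],
  ],
)

```text
t: 5.45
tool_pos: [581.1, 107.8, 65.4]
tool_rot: [[0.307, 0.949, -0.067], [0.952, -0.306, 0.022], [-0.0, -0.071, -0.997]]
wrist_force: [-0.3, -0.6, 0.3]
finger_gap: 62.6
finger_force: 0.0
```

Emit:
step_arm(
  claw=[0.73,0.73,0.73],
  slide=[
    [0,0,4],
    [0,0,4],
    [0,0,4],
  ],
  angular=[
    [0,0,0],
    [0,0,0],
    [0,0,0],
  ],
)

```text
t: 5.7
tool_pos: [582.0, 107.9, 62.3]
tool_rot: [[0.307, 0.949, -0.065], [0.952, -0.306, 0.022], [0.001, -0.069, -0.998]]
wrist_force: [0.7, 0.3, 2.2]
finger_gap: 62.4
finger_force: 1.2
```

Emit:
step_arm(
  claw=[0.73,0.73,0.73],
  slide=[
    [0,0,4],
    [0,0,4],
    [0,0,4],
  ],
  angular=[
    [0,0,0],
    [0,0,0],
    [0,0,0],
  ],
)

```text
t: 5.95
tool_pos: [582.3, 108.0, 58.4]
tool_rot: [[0.307, 0.95, -0.064], [0.952, -0.306, 0.022], [0.001, -0.067, -0.998]]
wrist_force: [1.8, -0.2, 3.7]
finger_gap: 62.3
finger_force: 2.0
```

```bash
python3 - <<'E'
from h import *
d=tip()
for i in range(3): plan(-106,-34,65,0.07); eyes.get_image("top")
f=cv2.cvtColor(d["frame"],cv2.COLOR_RGB2BGR)[70:270,170:370]
cv2.imwrite("pics/s3c.png",cv2.resize(f,None,fx=3,fy=3,interpolation=cv2.INTER_CUBIC))
E
```

```text
n 919 z pct [ 95.1 105.5 109.3 122.2 166.6]
x -123.5 -100.0 y -4.8 24.8
t 6.0 chute pos [-107.1  -35.1   58.4] tool axes in chute [[-1.0, 0.0, -0.001], [0.0, 0.998, -0.068], [0.001, -0.068, -0.998]] F [-1.   3.3  2.8] gap 62.2 q [0.05 0.34 1.74 0.03 1.12 0.35]
slide [-1.1  0.7 -6.6] turn [ 0.002 -0.001 -0.   ]
t 6.05 chute pos [-107.1  -35.1   58.5] tool axes in chute [[-1.0, 0.0, -0.001], [0.0, 0.998, -0.067], [0.001, -0.067, -0.998]] F [-0.   3.8  2.7] gap 62.4 q [0.05 0.34 1.74 0.03 1.12 0.35]
slide [-1.1  0.7 -6.6] turn [ 0.002 -0.001 -0.   ]
t 6.1 chute pos [-107.1  -35.2   58.4] tool axes in chute [[-1.0, 0.0, -0.001], [0.0, 0.998, -0.068], [0.001, -0.068, -0.998]] F [-0.8  2.3  4.5] gap 62.3 q [0.05 0.34 1.74 0.03 1.12 0.35]
slide [-1.1  0.7 -6.6] turn [ 0.002 -0.001 -0.   ]
```

View pics/s3c.png

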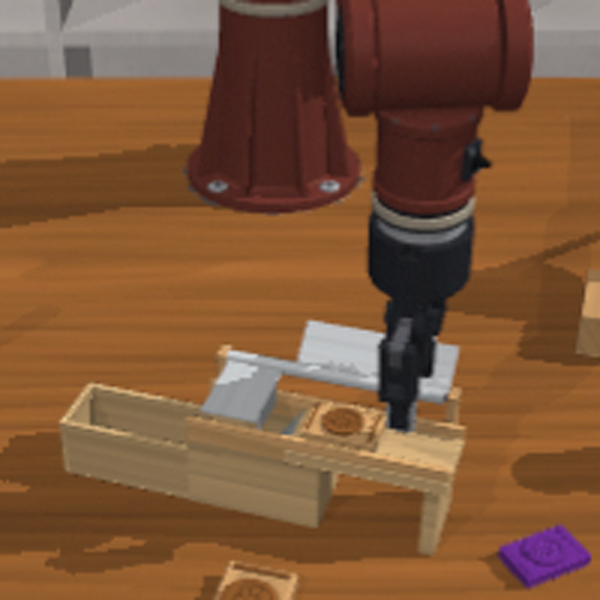

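Contact came at TCP 63.5. The picture shows the fingertip at (400,425) behind the tile at (345,422), and the flap starting to lift. I need about 18 mm more.

Emit:
step_arm(
  claw=[0.73,0.73,0.73,0.73],
  slide=[
    [0,-0.4,4],
    [0,-0.7,8],
    [0,-0.7,10],
    [0,-0.7,10],
  ],
  angular=[
    [0,0,0],
    [0,0,0],
    [0,0,0],
    [0,0,0],
  ],
)

```text
t: 6.48
tool_pos: [583.9, 107.5, 49.7]
tool_rot: [[0.307, 0.95, -0.058], [0.952, -0.306, 0.02], [0.002, -0.061, -0.998]]
wrist_force: [7.1, -2.5, 7.7]
finger_gap: 62.5
finger_force: 4.2
```

Emit:
step_arm(
  claw=[0.73,0.73,0.73],
  slide=[
    [0,-0.3,3],
    [0,-0.3,4],
    [0,-0.3,4],
  ],
  angular=[
    [0,0,0],
    [0,0,0],
    [0,0,0],
  ],
)

```text
t: 6.73
tool_pos: [584.8, 107.3, 46.9]
tool_rot: [[0.307, 0.95, -0.055], [0.952, -0.306, 0.02], [0.002, -0.058, -0.998]]
wrist_force: [7.2, -4.7, 9.3]
finger_gap: 62.7
finger_force: 5.0
```

```bash
python3 - <<'E'
from h import *
d=tip()
for i in range(3): plan(-106,-34,42,0.07); eyes.get_image("top")
f=cv2.cvtColor(d["frame"],cv2.COLOR_RGB2BGR)[150:250,190:345]
cv2.imwrite("pics/s4c.png",cv2.resize(f,None,fx=5,fy=5,interpolation=cv2.INTER_CUBIC))
E
```

```text
n 991 z pct [ 85.4  94.6  98.4 113.5 161.3]
x -123.5 -97.4 y -6.0 24.9
t 6.78 chute pos [-107.2  -32.6   47. ] tool axes in chute [[-1.0, -0.0, -0.002], [-0.0, 0.998, -0.059], [0.002, -0.059, -0.998]] F [1.  8.9 9.1] gap 61.9 q [0.05 0.36 1.75 0.03 1.09 0.35]
slide [-1.3 -1.1  5.1] turn [ 0.011 -0.002  0.   ]
t 6.83 chute pos [-107.2  -32.6   47. ] tool axes in chute [[-1.0, -0.0, -0.002], [-0.0, 0.998, -0.059], [0.002, -0.059, -0.998]] F [0.6 9.5 8.7] gap 62.4 q [0.05 0.36 1.75 0.03 1.09 0.35]
slide [-1.2 -1.1  5.1] turn [ 0.011 -0.002  0.   ]
t 6.88 chute pos [-107.3  -32.6   47. ] tool axes in chute [[-1.0, -0.0, -0.002], [-0.0, 0.998, -0.059], [0.002, -0.059, -0.998]] F [1.1 8.3 7.6] gap 62.5 q [0.05 0.36 1.75 0.03 1.09 0.35]
slide [-1.3 -1.1  5.1] turn [ 0.011 -0.002  0.   ]
```

View pics/s4c.png

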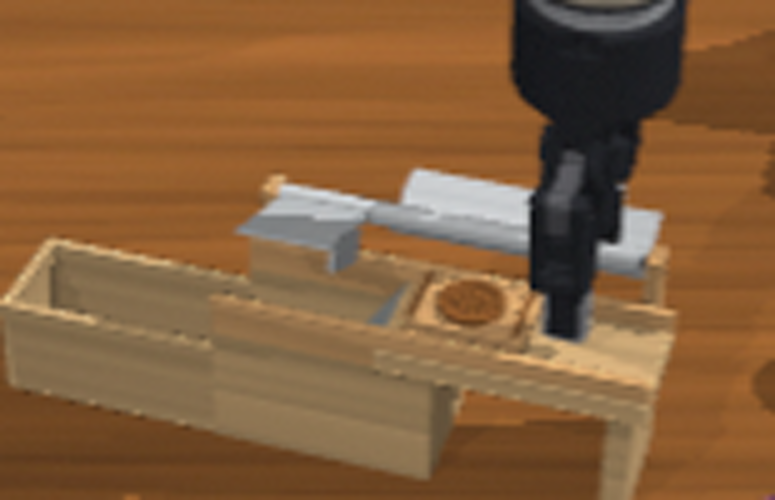

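The flap is roughly half open; the channel tip at (563,335) is near the deck, behind the tile at (470,303). A sideways force has built up, so I'll relieve y and go lower.

Emit:
step_arm(
  claw=[0.73,0.73,0.73,0.73],
  slide=[
    [0,2,0],
    [0,3,2],
    [0,3,4],
    [0,3,4],
  ],
  angular=[
    [0,0,0],
    [0.005,0,0],
    [0.01,0,0],
    [0.01,0,0],
  ],
)

```text
t: 7.27
tool_pos: [586.5, 106.7, 42.8]
tool_rot: [[0.307, 0.949, -0.067], [0.952, -0.306, 0.023], [0.002, -0.071, -0.997]]
wrist_force: [5.9, -3.1, 11.6]
finger_gap: 62.2
finger_force: 5.8
```

```bash
cat >> h.py <<'E'
def flap():
    "tilt of thumb plate / cover from top view depth"
    d=save("top","/tmp/x.png");o,R=chR();pl=[];cv=[]
    for v in range(130,215):
        for u in range(190,300):
            if d["z_map"][v,u]<=0: continue
            c=R.T@(world(d,u,v)-o)
            if -80<c[0]<-10 and -88<c[1]<-56 and 60<c[2]<135: pl.append(c)
            if 8<c[0]<40 and -30<c[1]<25 and 86<c[2]<160: cv.append(c)
    for n,q in(('plate',pl),('cover',cv)):
        q=np.array(q)
        if len(q)>15:
            a=np.polyfit(q[:,1],q[:,2],1); print(n,len(q),'slope angle',np.arctan(a[0]).round(3),'z range',q[:,2].min().round(),q[:,2].max().round())
E
python3 - <<'E'
from h import *
flap(); d=tip()
for i in range(2): plan(-106,-34,42,0.07); eyes.get_image("top")
E
```

```text
plate 117 slope angle -0.003 z range 75.0 91.0
cover 215 slope angle 0.487 z range 103.0 141.0
n 1007 z pct [ 81.1  91.2  95.2 109.6 158.6]
x -123.8 -94.2 y -5.4 24.5
t 7.37 chute pos [-107.2  -30.8   43. ] tool axes in chute [[-1.0, -0.0, -0.002], [-0.0, 0.997, -0.071], [0.002, -0.071, -0.997]] F [ 0.9  5.8 11.3] gap 62.4 q [0.05 0.37 1.74 0.03 1.1  0.34]
slide [-1.2 -3.1  1.2] turn [-0.001 -0.002  0.   ]
t 7.42 chute pos [-107.2  -30.8   43. ] tool axes in chute [[-1.0, -0.0, -0.002], [-0.0, 0.997, -0.071], [0.002, -0.071, -0.997]] F [ 0.6  7.  10.1] gap 62.3 q [0.05 0.37 1.74 0.03 1.1  0.34]
slide [-1.2 -3.1  1.2] turn [-0.001 -0.002  0.   ]
```

The plate is now level, so the flap is at about 0.70. The channel tip is at about 81 mm, overlapping the tile's end by 5 mm. Next I push along chute +x, which is tool -x.

Emit:
step_arm(
  claw=[0.73,0.73,0.73,0.73,0.73,0.73],
  slide=[
    [-4,0,0.3],
    [-8,0,0.5],
    [-12,0,0.5],
    [-16,0,0.5],
    [-20,0,0.5],
    [-20,0,0.5],
  ],
  angular=[
    [0,0,0],
    [0,0,0],
    [0,0,0],
    [0,0,0],
    [0,0,0],
    [0,0,0],
  ],
)

```text
t: 7.97
tool_pos: [575.4, 89.7, 39.9]
tool_rot: [[0.308, 0.948, -0.076], [0.951, -0.307, 0.027], [0.002, -0.081, -0.997]]
wrist_force: [1.6, 1.5, 6.6]
finger_gap: 62.1
finger_force: 3.5
```

```bash
python3 - <<'E'
from h import *
flap(); d=tip(); plan(-52,-32,42,0.07)
f=cv2.cvtColor(d["frame"],cv2.COLOR_RGB2BGR)[150:250,190:345]
cv2.imwrite("pics/s5c.png",cv2.resize(f,None,fx=5,fy=5,interpolation=cv2.INTER_CUBIC))
E
```

```text
plate 99 slope angle -0.045 z range 72.0 133.0
cover 201 slope angle 0.629 z range 106.0 148.0
n 969 z pct [ 82.9  87.5  91.5 104.5 149.8]
x -103.6 -79.2 y -6.3 24.7
t 8.07 chute pos [-87.6 -36.1  39.9] tool axes in chute [[-1.0, 0.001, -0.002], [0.001, 0.997, -0.081], [0.002, -0.081, -0.997]] F [-1.5  0.1  6.8] gap 62.1 q [0.02 0.36 1.76 0.03 1.1  0.32]
slide [-35.6   3.9  -2.5] turn [-0.011 -0.002 -0.001]
```

View pics/s5c.png

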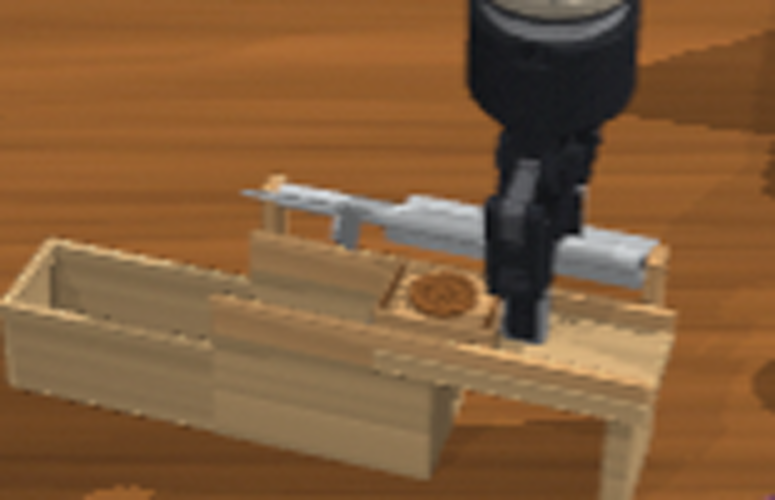

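The push works: the tile has moved along to (443,295), with the tip touching it at (523,325), and the flap is wide open. I'll continue.

Emit:
step_arm(
  claw=[0.73,0.73,0.73,0.73,0.73,0.73,0.73,0.73],
  slide=[
    [-5,0.5,0],
    [-10,1,0],
    [-15,1,0],
    [-20,1,0],
    [-25,1,0],
    [-30,1,0],
    [-35,1,0],
    [-39,1,0],
  ],
  angular=[
    [0,0,0],
    [0,0,0],
    [0,0,0],
    [0,0,0],
    [0,0,0],
    [0,0,0],
    [0,0,0],
    [0,0,0],
  ],
)

```text
t: 8.73
tool_pos: [564.2, 53.4, 39.8]
tool_rot: [[0.308, 0.948, -0.077], [0.951, -0.307, 0.029], [0.004, -0.082, -0.997]]
wrist_force: [0.7, 5.4, 8.0]
finger_gap: 62.6
finger_force: 3.8
```

```bash
python3 - <<'E'
from h import *
flap(); d=tip(); plan(-46,-35,42,0.07)
f=cv2.cvtColor(d["frame"],cv2.COLOR_RGB2BGR)[150:250,190:345]
cv2.imwrite("pics/s6c.png",cv2.resize(f,None,fx=5,fy=5,interpolation=cv2.INTER_CUBIC))
E
```

```text
plate 113 slope angle -0.041 z range 72.0 134.0
cover 194 slope angle 0.575 z range 103.0 146.0
n 878 z pct [ 83.   87.5  92.1 103.4 145.8]
x -65.0 -39.1 y -3.9 23.6
t 8.83 chute pos [-49.  -35.5  39.8] tool axes in chute [[-1.0, 0.001, -0.003], [0.001, 0.997, -0.082], [0.003, -0.082, -0.997]] F [-3.4 -0.1  8.1] gap 62.9 q [-0.05  0.33  1.8   0.03  1.09  0.25]
slide [-3.   0.4 -2.2] turn [-0.012 -0.003 -0.001]
```

View pics/s6c.png

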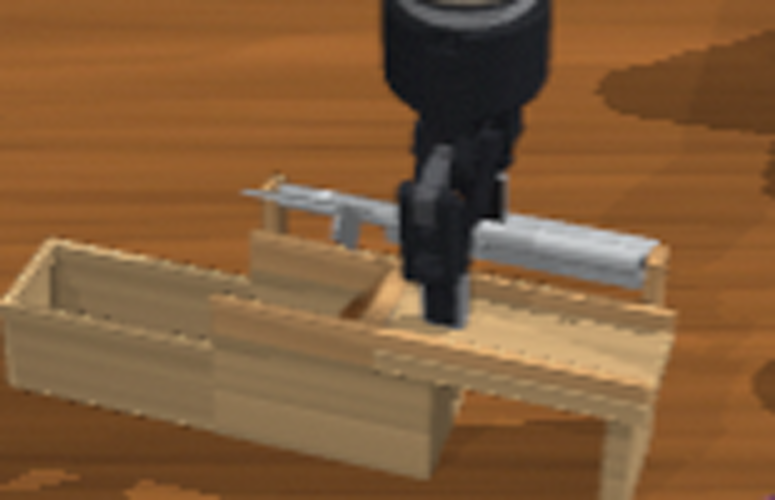

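The tile has tipped over the edge, with its tilted end at (375,290). I'll draw back while still holding the flap open.

Emit:
step_arm(
  claw=[0.73,0.73,0.73,0.73,0.73,0.73],
  slide=[
    [-3,0,0],
    [-3,0,0],
    [4,0,0],
    [10,0,0],
    [15,0,0],
    [15,0,0],
  ],
  angular=[
    [0,0,0],
    [0,0,0],
    [0,0,0],
    [0,0,0],
    [0,0,0],
    [0,0,0],
  ],
)

```text
t: 9.33
tool_pos: [567.9, 64.5, 39.8]
tool_rot: [[0.305, 0.949, -0.08], [0.952, -0.304, 0.021], [-0.004, -0.082, -0.997]]
wrist_force: [-1.6, -3.9, 9.6]
finger_gap: 62.2
finger_force: 5.0
```

```bash
python3 - <<'E'
from h import *
flap(); d=tip(); plan(-46,-35,42,0.07)
o,R=chR();t=load("top")
for nm in("top",):
    for y in(-10,0,10): 
        for h in(20,):
            row=[]
            for x in range(50,166,8):
                c=o+R@[x,y,h];E=t["extrinsics"];q=E[:3,:3]@c+E[:3,3];q=q[:2]/q[2];q=q*(1+t["k1"]*(q@q));u,v=q*t["intrinsics"][0,0]+[t["intrinsics"][0,2],t["intrinsics"][1,2]]
                row.append(round(float((R.T@(world(t,u,v)-o))[2])))
            print(y,row)
f=cv2.cvtColor(t["frame"],cv2.COLOR_RGB2BGR)[100:220,180:330]
cv2.imwrite("pics/t7.png",cv2.resize(f,None,fx=5,fy=5,interpolation=cv2.INTER_CUBIC))
E
```

```text
plate 70 slope angle -0.917 z range 73.0 134.0
cover 204 slope angle 0.603 z range 103.0 150.0
n 946 z pct [ 83.   87.7  92.2 104.7 150.7]
x -78.4 -53.5 y -5.0 23.8
t 9.43 chute pos [-61.3 -35.5  39.8] tool axes in chute [[-1.0, -0.001, 0.003], [-0.001, 0.997, -0.082], [-0.003, -0.082, -0.997]] F [ 3.6 -0.8  9.6] gap 62.0 q [-0.02  0.34  1.79  0.02  1.09  0.28]
slide [-15.3   0.3  -2.2] turn [-0.012  0.003  0.001]
-10 [24, 20, 21, 14, 8, 0, 4, 5, 12, 14, 6, 1, 7, 7, 14]
0 [22, 25, 14, 13, 4, 3, 3, 12, 7, 10, 5, 9, 5, 4, 2]
10 [30, 21, 14, 19, 6, -1, 4, 3, 9, 8, 10, 1, 2, -2, 4]
```

View pics/t7.png

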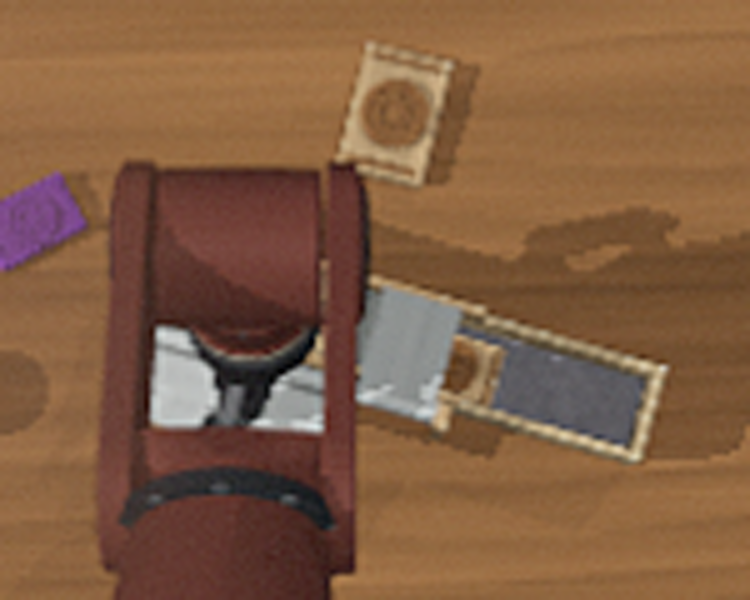

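The tile is now in the tray at (470,365), lying low: its top is 15–25 mm above the work surface. I lift straight up and let the flap shut.

Emit:
step_arm(
  claw=[0.73,0.73,0.73,0.73,0.73,0.73,0.73,0.73],
  slide=[
    [0,-0.4,-5],
    [0,-0.8,-10],
    [0,-1.2,-15],
    [0,-1.6,-20],
    [0,-2.4,-30],
    [0,-4,-50],
    [0,-6.4,-80],
    [0,-9.6,-120],
  ],
  angular=[
    [0,0,0],
    [0,0,0],
    [0,0,0],
    [0,0,0],
    [0,0,0],
    [0,0,0],
    [0,0,0],
    [0,0,0],
  ],
)

```text
t: 10.1
tool_pos: [565.9, 65.7, 157.1]
tool_rot: [[0.307, 0.948, -0.084], [0.952, -0.306, 0.025], [-0.002, -0.087, -0.996]]
wrist_force: [-0.2, 0.3, -0.1]
finger_gap: 62.9
finger_force: 0.0
```

Emit:
step_arm(
  claw=[0.73,0.73,0.73,0.73,0.73,0.73,0.73,0.73],
  slide=[
    [0,0,-40],
    [0,0,-80],
    [0,0,-80],
    [0,0,-80],
    [0,0,-80],
    [0,0,-80],
    [0,0,-80],
    [0,0,-80],
  ],
  angular=[
    [0,0,0],
    [0,0,0],
    [0,0,0],
    [0,0,0],
    [0,0,0],
    [0,0,0],
    [0,0,0],
    [0,0,0],
  ],
)

```text
t: 10.77
tool_pos: [573.9, 63.7, 237.0]
tool_rot: [[0.307, 0.948, -0.08], [0.952, -0.306, 0.025], [-0.001, -0.084, -0.996]]
wrist_force: [0.5, 0.2, 0.3]
finger_gap: 62.3
finger_force: 0.0
```

```bash
python3 - <<'E'
from h import *
flap(); plan(-46,-35,42,0.07)
t=load("top");o,R=chR()
for c in [(465,350),(460,365),(480,370),(490,375)]: print(c,(R.T@(world(t,*px(*c))-o)).round(1))
d=save("scene","/tmp/x.png")
f=cv2.cvtColor(t["frame"],cv2.COLOR_RGB2BGR)[100:220,180:330]
g=cv2.cvtColor(d["frame"],cv2.COLOR_RGB2BGR)[150:246,180:330]
cv2.imwrite("pics/f8.png",np.hstack([cv2.resize(f,(400,320)),cv2.resize(g,(400,320))]))
E
```

```text
plate 202 slope angle -0.695 z range 88.0 123.0
cover 196 slope angle -0.154 z range 86.0 105.0
t 10.82 chute pos [-62.4 -29.2 237.4] tool axes in chute [[-1.0, 0.0, 0.001], [0.0, 0.997, -0.083], [-0.001, -0.083, -0.997]] F [-0.5  0.6 -0.4] gap 62.6 q [-0.02  0.14  1.63  0.02  1.45  0.28]
slide [-16.3  10.4 195.2] turn [-0.013  0.001 -0.   ]
(465, 350) [53.9  7.8 25.2]
(460, 365) [53.5 -2.2 29.1]
(480, 370) [66.2 -1.4 25.3]
(490, 375) [73.  -1.9 17.1]
```

View pics/f8.png

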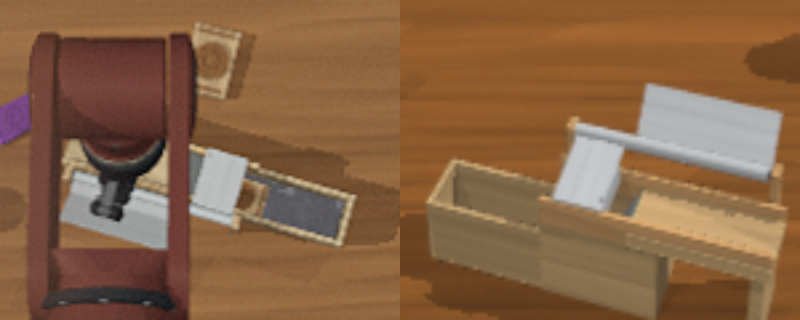

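The flap is shut (plate slope -0.695, as before the press). The tile rests low at the bottom of the chute at about x = 55, and the hand is clear. I'm handing the job in.

```bash
python3 -c "
from workcell import arm
print(arm.finish_job())"
```

```text
the job is handed in; nothing more can be done
None
```

I handed the job in (no result came back): the last pictures show the tile at rest low in the chute at about x = 55 mm, the flap shut and the hand clear, and I never went near the mallet, jar or block.

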